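# Clear away the centrifuge ware after a spin

### The job

Clear the centrifuge ware off the bench, setting everything down without dropping it: both sample tubes upright on the floor of the wire rack, each in a bay of its own, the metal bucket standing upright on the floor of the enamelled tray, and the two domed bucket caps side by side on the floor of the round dish, rim down. One tube still sits in the bucket: draw it straight up out of it while the bucket stays standing where it is on the bench, before you move the bucket. Keep the tubes upright all the way, and leave the reagent bottle and the conical flask where they stand.

Things in the scene. Friction and masses are not known exactly. Their poses are not given: they have to be found in the camera images.
- tube1_mid (a point): The sample tube that starts inside the bucket: a flat-bottomed, self-standing white plastic tube with a blue screw cap that stays on, 115 mm tall, body 30 mm across, cap 34 mm across on its top 14 mm. About 75 g. The point is its centre, half-way up (57.5 mm above its bottom and below its top); z is its own axis, pointing to the cap. At the start its bottom is 6 mm above the bench and 46 mm of it stand proud of the bucket, so its top is 121 mm above the bench.
- tube2_mid (a point): The second sample tube, the same in every way, standing by itself on the bench. The point is its centre, 57.5 mm above its bottom; z is its axis, pointing to the cap.
- bucket_mid (a point): The round metal centrifuge bucket, loose on the bench: an open steel-grey aluminium sleeve 75 mm tall, 46 mm across outside, bore 33 mm across with a 6 mm thick bottom, so the tube in it has about 1.5 mm play all round. Two short pivot pins, 12 mm thick, stick out 7 mm on either side along its y axis, their centres 56 mm above its underside (60 mm over the pins). About 300 g. The point is its centre, 37.5 mm above its underside; z is its axis, pointing to the mouth.
- cap1_mid (a point): A domed bucket cap standing on the bench, rim down: white plastic, 60 mm tall in all; its rim is 50 mm across and 14 mm high, above it a smooth dome 44 mm across, straight-sided from 14 to 45 mm above the underside and rounded off above that. About 60 g. The point is its centre, 30 mm above its underside; z points up through the top of the dome.
- cap2_mid (a point): The other bucket cap, the same in every way.
- rack: The white-coated wire tube rack, fixed on the bench: six open square bays, two along its x and three along its y, each 48 mm clear between the wires, centred at x = -26 and +26 mm, y = -52, 0 and +52 mm from its origin. Outside 108 mm (x) by 160 mm (y); the top wires are 72 mm high, more wires 35 mm high; the floor is a plate 3 mm thick. The origin is the centre of its underside, z up.
- tray: The white enamelled tray with a dark blue rim, fixed on the bench: 150 mm (x) by 200 mm (y) outside, walls 28 mm high (30 mm with the rim) and 4 mm thick, floor 4 mm thick. The origin is the centre of its underside, z up.
- dish: The round white plastic dish, fixed on the bench: 35 mm high, 172 mm across at the rim, inside floor 152 mm across and 4 mm thick. The origin is the centre of its underside, z up.
- bottle_mid (a point): Bystander: the brown reagent bottle with a black cap, 70 mm across, 165 mm tall, standing on the bench. The point is its centre, half-way up.
- flask_mid (a point): Bystander: the clear glass conical flask, 85 mm across at its base, 140 mm tall, standing on the bench. The point is its centre, half-way up.

How it is judged:
On the way:
1. the tube has been drawn right out of the top of the bucket, with the bucket still standing upright within 40 mm of where it started (z of tube1_mid in the frame of bucket_mid above 0.095 m and distance of bucket_mid from where it was at the start of the episode below 0.04 m and angle between bucket_mid's own z axis and vertical below 0.2 rad), for 0.1 s.
At the end, for the whole second after the job is handed in: Both tubes stand on the rack's floor in its bays, upright within 6 degrees; the bucket stands on the tray's floor, upright within 6 degrees; both domed caps stand rim down (within 7 degrees) on the dish's floor; all are at rest (x of tube1_mid in the frame of rack between -0.042 and 0.042 m and y of tube1_mid in the frame of rack between -0.068 and 0.068 m and z of tube1_mid in the frame of rack between 0.055 and 0.066 m and angle between each of tube1_mid, tube2_mid, bucket_mid's own z axis and vertical below 0.1 rad and linear speed of each of tube1, tube2, bucket, cap1, cap2 below 0.02 m/s and angular speed of each of tube1, tube2, bucket, cap1, cap2 below 0.3 rad/s and x of tube2_mid in the frame of rack between -0.042 and 0.042 m and y of tube2_mid in the frame of rack between -0.068 and 0.068 m and z of tube2_mid in the frame of rack between 0.055 and 0.066 m and x of bucket_mid in the frame of tray between -0.055 and 0.055 m and y of bucket_mid in the frame of tray between -0.08 and 0.08 m and z of bucket_mid in the frame of tray between 0.035 and 0.047 m and horizontal distance between each of cap1_mid, cap2_mid and dish below 0.062 m and z of cap1_mid in the frame of dish between 0.028 and 0.04 m and angle between each of cap1_mid, cap2_mid's own z axis and vertical below 0.12 rad and z of cap2_mid in the frame of dish between 0.028 and 0.04 m); the robot touches nothing.
It fails at once if a sample tube is tipped by more than 34 degrees from upright (angle between any of tube1_mid, tube2_mid's own z axis and vertical above 0.6 rad).
It fails at once if one of the five pieces is dropped (falls free of the fingers faster than 0.7 m/s, a fall of about 25 mm) ((contact force between the fingers and tube1 below 0.05 N and linear speed of tube1 above 0.7 m/s) or (contact force between the fingers and tube2 below 0.05 N and linear speed of tube2 above 0.7 m/s) or (contact force between the fingers and bucket below 0.05 N and linear speed of bucket above 0.7 m/s) or (contact force between the fingers and cap1 below 0.05 N and linear speed of cap1 above 0.7 m/s) or (contact force between the fingers and cap2 below 0.05 N and linear speed of cap2 above 0.7 m/s)).
It fails at once if the reagent bottle or the conical flask is shifted by more than 30 mm or tipped (distance of any of bottle_mid, flask_mid from where it was at the start of the episode above 0.03 m or angle between any of bottle_mid, flask_mid's own z axis and vertical above 0.3 rad).
It also fails if it takes over 134 s, if anything falls off the work surface, if the arm or the gripper's body presses on something with over 40 N, if the wrist force passes 120 N, or if a joint passes its speed limit or range.

### The arm

A 7-joint arm with a two-finger parallel gripper is mounted at the origin on the work surface. World frame = base frame: x ahead of the robot, y to its left, z up, the work surface at z = 0. Lengths are in m, angles in rad, forces in N, time in s.
With the tool pointing down it reaches from about 0.4 to 0.875 m from the base axis. Payload 19.3 kg.
Tool frame: the origin (TCP) lies at the very end of the fingers, on their centre line; the grasp point (between the pads) lies bot.pinch_z behind it (bot.pinch_z is the distance from the TCP to the grasp point, in m); z points along the fingers, y is the line along which they close (so a half turn about z gives the same grasp; the last joint's range is limited). The gripper opens to 85 mm and grips with 20 to 120 N. Pads are 22 mm wide; open, the fingers measure 114 mm over their backs; the gripper's body (76 mm by 85 mm) begins 54 mm behind the grasp point. The pads swing forward as they close: fully open they stand 13 mm farther back than shut.
Start: joints at [-1.26, 0.521, -0.036, 1.599, 0.021, 1.021, -0.113], TCP at [0.232, 0.58, 0.231] pointing down, gripper open.
Joint ranges: [-2.91, 2.91], [-0.3, 2.13], [-1.5, 1.42], [0.17, 2.43], [-1.26, 4.41], [0.16, 1.93], [-2.52, 2.52]. Speed limits (rad/s): [1.89, 1.89, 2.39, 2.39, 3.01, 3.01, 3.01].

### API

Orientations are given as [roll, pitch, yaw] about the fixed x, y, z axes, in that order (R = Rz(yaw) Ry(pitch) Rx(roll)).
In Python, from workcell import bot, grab_frame, ticket gives the robot as it stands.
- The arm moves only by the tool arm_command, never from a script. Its argument "commands" is a list of rows, each a list of 3 entries, a list of its own where there are three numbers: the shift along the world's x, y, z in mm, then the turn about the world's z in rad, then the gripper command: -1 is fully open, 1 is shut, values between are in proportion. In form: [[[tx, ty, tz], roll, fingers], ...]. A call has 1 to 20 rows; each row shifts and turns the commanded pose from where the row before left it; what a row does not reach is not made up. A row lasts 1/10 s, in which the tool goes at most 50 mm and 8.59 degrees, less where a joint would pass 70% of its speed; a pose out of reach is approached as far as the arm can. A call with a gripper value outside its range is refused whole. The fingers move at their own pace and stop on an object; "newtons" is the grip in N (left out, the last holds). Time passes only in rows, so rows that do not move let the fingers close. It gives the time, the measured TCP pose, the force, the opening and the grip force at its end, in the units of the state.
- bot.observe(): the state, without advancing time (a new reading comes with each control period).
- grab_frame(name): name is "scene" or "top" or "wrist"; returns a dict with "image" (480x640x3 uint8, red, green, blue), "vertical_fov" (degrees; the focal length in pixels is half the picture's height over the tangent of half this angle, whatever the lens; pixels are square), "cx", "cy" (the principal point, pixels), "R" (3x3) and "t" (3): a world point X has camera coordinates R X + t. Camera axes: x right, y down, z forward; pixel columns grow to the right and rows downward; lengths in m; the calibration is good to about 2 mm. The wrist camera is an equidistant fisheye: a pixel r from the principal point sees the ray r / f radians off the axis. A picture is of the moment at which its call begins. There is no depth.
- ticket.job_done(): hands the job in; it is judged then, once.
The state is a dict: "clock": time; "qpos": joint angles; "qd": joint speeds; "joint_efforts": joint torques, N m; "position": TCP position; "tool_rot": TCP orientation; "force": force on the tool from outside, world axes, zero at the start; "moment": the same for the moment, N m; "grip_width": finger opening in m; "finger_force": force on a finger pad.
Only numpy, scipy, OpenCV 4.12 (cv2) and the standard library are available. Lean on these libraries where they do the work, as an engineer would, in place of code of your own. Each camera call takes 0.05 s, during which the arm holds its last target. There are 200 camera calls.

## Working session

There is one attempt and no reset: what is moved stays moved. The work goes in short steps, Python scripts to look and compute and a tool call to move; the robot and the scene stay as the last step left them, time stands still between calls to the robot, and variables do not carry over. Pictures are saved under pics/ and viewed, at most 14 in all, crops included, and the job is handed in when it is done.

Besides the shell and the picture viewer there is one more tool, called after "Emit:" as name(argument=value, ...) on one line, values as JSON. arm_command: Moves the arm, as the interface text tells. Its arguments: {"type":"object","properties":{"commands":{"type":"array"},"newtons":{"type":"number"}},"required":["commands"]}

```bash
mkdir -p pics; ls
cat > h.py <<'E'
import numpy as np, cv2
from workcell import bot, grab_frame, ticket
def foc(f): return 240/np.tan(np.radians(f["vertical_fov"])/2)
def ray(f,u,v,fish=False):
    R=np.array(f["R"]);t=np.array(f["t"]);F=foc(f)
    x,y=(u-f["cx"]),(v-f["cy"])
    if fish:
        r=np.hypot(x,y);a=r/F;d=np.array([x/r*np.sin(a),y/r*np.sin(a),np.cos(a)]) if r>0 else np.array([0,0,1.])
    else: d=np.array([x/F,y/F,1])
    return -R.T@t,R.T@d
def onz(f,u,v,z,fish=False):
    c,d=ray(f,u,v,fish);return c+d*(z-c[2])/d[2]
def proj(f,X,fish=False):
    p=np.array(f["R"])@np.array(X)+np.array(f["t"]);F=foc(f)
    if fish:
        r=np.hypot(p[0],p[1]);a=np.arctan2(r,p[2]);s=F*a/max(r,1e-9);return np.array([f["cx"]+p[0]*s,f["cy"]+p[1]*s])
    return np.array([f["cx"]+F*p[0]/p[2],f["cy"]+F*p[1]/p[2]])
def save(f,n): cv2.imwrite(f"pics/{n}.png",cv2.cvtColor(f["image"],cv2.COLOR_RGB2BGR))
E
python3 - <<'E'
from h import *
print(bot.pinch_z, bot.observe())
for n in ["scene","top"]:
    f=grab_frame(n); save(f,n+"0"); print(n,foc(f),f["cx"],f["cy"],-np.array(f["R"]).T@f["t"],np.array(f["R"]).round(3).tolist())
E
```

```text
pics
0.0187 {'clock': 0.0, 'qpos': array([-1.26016744,  0.52200576, -0.03634001,  1.59998757,  0.02121086,
        1.02114776, -0.11280602]), 'qd': array([ 0.00157295, -0.00067938,  0.0009381 ,  0.00044615,  0.00191179,
       -0.00069516,  0.00096399]), 'joint_efforts': array([ 3.33796470e-04, -9.27108908e+01,  1.97965264e+00, -3.69944394e+01,
        1.77357491e-02,  8.08576267e-03, -7.17046561e-06]), 'position': array([0.23220962, 0.5798908 , 0.23073807]), 'tool_rot': array([-3.14043294e+00,  8.76628995e-05,  2.76076406e+00]), 'force': array([-0.50718318,  0.35180033,  0.60133202]), 'moment': array([0.02571634, 0.04544656, 0.00706473]), 'finger_force': 0.0, 'grip_width': 0.08558196870879678}
scene 465.0625627067422 310.8984990603508 234.99713331397945 [ 1.08542807 -0.16916865  0.75566529] [[0.281, 0.96, 0.006], [0.718, -0.206, -0.665], [-0.637, 0.191, -0.747]]
top 446.84346704130684 324.4216386625858 245.22996937649424 [ 0.27689819 -0.00291773  1.09663555] [[0.081, -0.997, -0.005], [-0.972, -0.078, -0.223], [0.221, 0.022, -0.975]]
```

View pics/scene0.png

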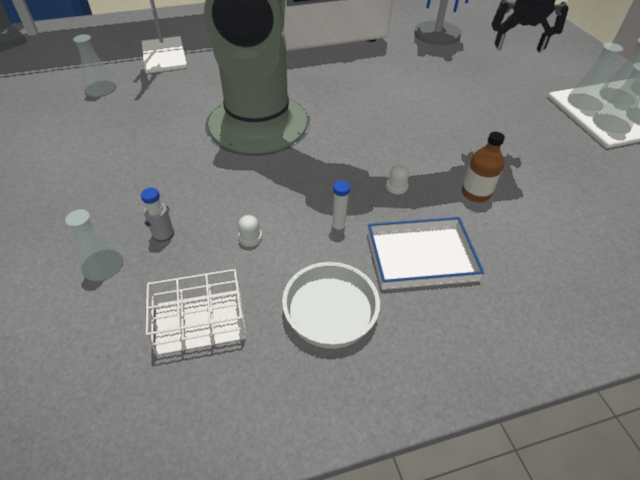

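View pics/top0.png

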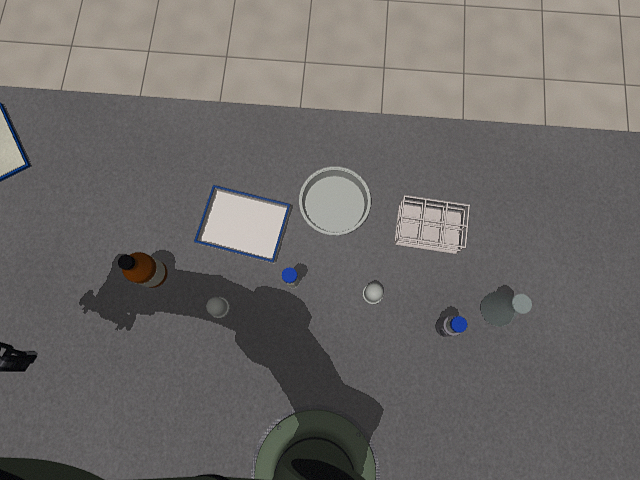

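The scene view shows the tube in the bucket at (155,210), the free tube at (341,205), caps at (249,230) and (398,179), rack (195,312), dish (331,305), tray (425,253), bottle (482,170) and flask (95,245). The top view shows the same objects. I'll measure them next.

```bash
cat > m.py <<'E'
from h import *
def blobs(m,amin=30):
    n,l,s,c=cv2.connectedComponentsWithStats(m.astype(np.uint8))
    return [(s[i],c[i],l==i) for i in range(1,n) if s[i,4]>=amin]
def tri(f1,p1,f2,p2):
    c1,d1=ray(f1,*p1);c2,d2=ray(f2,*p2)
    A=np.c_[d1,-d2];s=np.linalg.lstsq(A,c2-c1,rcond=None)[0]
    a=c1+s[0]*d1;b=c2+s[1]*d2;return (a+b)/2,np.linalg.norm(a-b)
E
python3 - <<'E'
from m import *
T=grab_frame("top");S=grab_frame("scene")
for n,f in (("top",T),("scene",S)):
    hsv=cv2.cvtColor(f["image"],cv2.COLOR_RGB2HSV)
    b=(hsv[...,0]>100)&(hsv[...,0]<130)&(hsv[...,1]>120)&(hsv[...,2]>50)
    print(n,"blue")
    for s,c,_ in blobs(b): print(s,c.round(1),onz(f,*c,.115).round(4),onz(f,*c,.03).round(4))
    for s,c,m in blobs(b,150):
        if s[2]>60 and 180<c[1]<300:
            r=cv2.minAreaRect(np.argwhere(m)[:,::-1].astype(np.float32)); q=cv2.approxPolyDP(cv2.convexHull(np.argwhere(m)[:,::-1].astype(np.int32)),6,True)[:,0]
            P=np.array([onz(f,*p,.03)[:2] for p in q]);print("tray",q.tolist(),P.round(4).tolist(),P.mean(0))
    w=(hsv[...,1]<60)&(hsv[...,2]>140)
    print(n,"white")
    for s,c,m in blobs(w,150):
        print(s,c.round(1))
im=T["image"][:,:,::-1]
a=cv2.resize(im[175:345,385:545],None,fx=3.5,fy=3.5,interpolation=3)
cv2.imwrite("pics/t1.png",a)
b=S["image"][:,:,::-1]
b=cv2.resize(b[170:370,60:270],None,fx=3,fy=3,interpolation=3)
cv2.imwrite("pics/s1.png",b)
E
```

```text
top blue
[  0 103  28  78 222] [ 13.2 149.7] [0.6731 0.7761 0.115 ] [0.7074 0.8435 0.03  ]
[194 185  96  77 527] [242.2 224.1] [0.5341 0.2106 0.115 ] [0.5564 0.229  0.03  ]
[282 267  15  16 189] [289.  274.7] [0.4266 0.0928 0.115 ] [0.4395 0.1011 0.03  ]
[450 316  17  17 222] [458.3 323.9] [ 0.3491 -0.2831  0.115 ] [ 0.3553 -0.3073  0.03  ]
tray [[289, 204], [273, 261], [194, 241], [213, 185]] [[0.6176, 0.1186], [0.47, 0.1431], [0.5042, 0.342], [0.6524, 0.3152]] [0.56107673 0.22971508]
top white
[   0    0   81   45 3167] [39.6 20.7]
[  73    0   85   51 3618] [115.6  23.6]
[ 150    0   84   56 4046] [192.5  26.3]
[ 228    0   83   61 4477] [269.7  29.1]
[ 306    0   81   67 4902] [347.2  32. ]
[ 385    1   79   72 5081] [424.7  36.5]
[398   0  66   5 175] [439.3   1.1]
[466   0  75  10 558] [507.3   3.4]
[543   0  76  15 952] [582.7   5.9]
[620   0  20  16 314] [629.7   7.4]
[ 465    6   78   72 5129] [503.3  41.9]
[ 543   12   81   72 5192] [582.3  47.4]
[ 621   17   19   68 1113] [631.1  48.8]
[   0   42   70   48 2875] [32.3 65. ]
[  62   47   86   49 3382] [104.9  70.8]
[ 141   
[... 830 characters left out ...]
18 116  64 483] [425.4 251.8] [0.6341 0.1804 0.115 ] [0.5743 0.2267 0.03  ]
tray [[483, 272], [383, 281], [368, 225], [459, 218]] [[0.6524, 0.3128], [0.6183, 0.1164], [0.4726, 0.1415], [0.5077, 0.3385]] [0.56276533 0.22730587]
scene white
[ 88   0  63  15 726] [117.3   5.6]
[154   0  51   8 285] [175.3   2.5]
[ 555    0   77   51 2080] [598.5  17.9]
[359  10  23  26 176] [370.   23.8]
[ 143   37   44   35 1253] [163.4  54.6]
[ 548   79   92   68 2415] [601.7 110.9]
[284 104  22  37 356] [294.8 124.1]
[ 65 209  25  18 333] [ 76.8 217.1]
[ 238  209  144  136 7564] [317.3 289.3]
[ 371  220  104   60 4630] [420.7 249.6]
[ 145  260  102   95 5743] [196.5 314.7]
[382 275 100  14 545] [431.1 281.4]
```

View pics/t1.png

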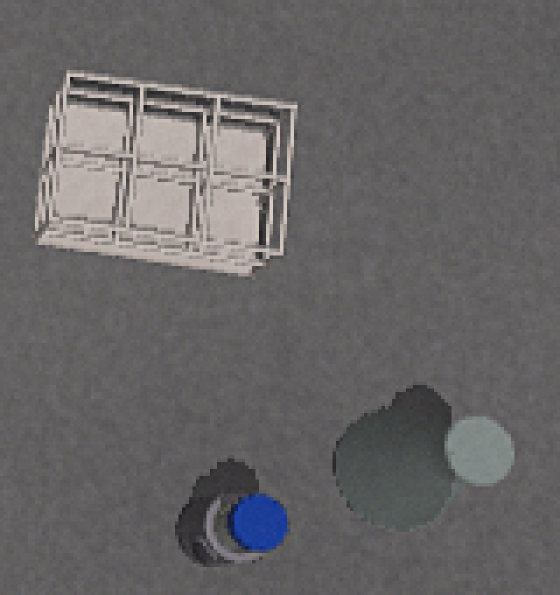

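View pics/s1.png

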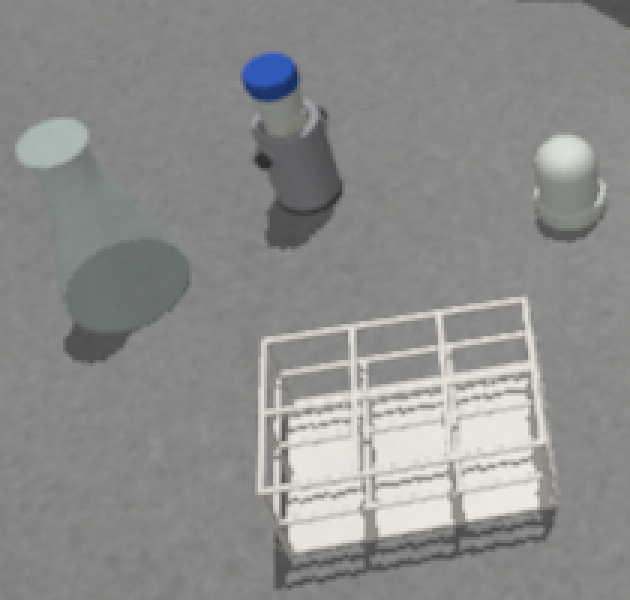

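Run:
```python
from m import *
T=grab_frame("top");S=grab_frame("scene")
p=lambda f,c,o,k,z:np.array([onz(f,a/k+o[0],b/k+o[1],z)[:2] for a,b in c])
for n,P in (("rackT",p(T,[(67,72),(297,104),(281,253),(42,232)],(385,175),3.5,.0715)),("rackS",p(S,[(263,340),(527,298),(546,442),(260,492)],(60,170),3,.0715))):
    print(n,P.round(4).tolist(),P.mean(0),[np.linalg.norm(P[i]-P[i-1]).round(4) for i in range(4)])
print("pins",p(S,[(263,159),(322,118)],(60,170),3,.056).round(4).tolist())
cT,cS={}, {}
for k,a,b in (("tube2",(289,274.7),(341.1,187.7)),("tube1",(458.3,323.9),(149.7,195.1))):
    X,e=tri(T,a,S,b);print(k,X.round(4),e)
# dish rim outer fit
hsv=cv2.cvtColor(T["image"],cv2.COLOR_RGB2HSV);w=(hsv[...,1]<60)&(hsv[...,2]>140)
for s,c,m in blobs(w,2000):
    if 290<s[0]<310 and s[1]>150:
        h=cv2.convexHull(np.argwhere(m)[:,::-1].astype(np.int32))[:,0]
        W=np.array([onz(T,*q,.035)[:2] for q in h]);print("dish",cv2.minEnclosingCircle(W.astype(np.float32)))
# caps: local contrast masks in top and scene
for n,f,rs in (("T",T,[(373,292),(217,307)]),("S",S,[(249,230),(398,179)])):
    v=f["image"].max(2).astype(int)
    for (u,vv) in rs:
        sub=v[vv-22:vv+22,u-22:u+22]; bg=np.median(sub); 
        t=cv2.threshold(sub.astype(np.uint8),0,255,cv2.THRESH_BINARY+cv2.THRESH_OTSU)[1]
        b=max(blobs(t>0,20),key=lambda b:b[0][4])
        print(n,(u,vv),b[0]+np.array([u-22,vv-22,0,0,0]),(b[1]+[u-22,vv-22]).round(1),bg)
a=cv2.resize(T["image"][230:330,110:310,::-1],None,fx=3.8,fy=3.8,interpolation=3)
b=cv2.resize(S["image"][120:250,320:520,::-1],None,fx=3.8,fy=3.8,interpolation=3)
cv2.imwrite("pics/c.png",np.vstack([a[::2,::2].repeat(1,0),b[:,:380]])[:600] if 0 else cv2.resize(np.vstack([a,b]),None,fx=.68,fy=.68))
```

```text
rackT [[0.6476, -0.1611], [0.637, -0.319], [0.5312, -0.3093], [0.5329, -0.149]] [ 0.58716126 -0.2345842 ] [np.float64(0.1153), np.float64(0.1583), np.float64(0.1062), np.float64(0.1603)]
rackS [[0.5325, -0.3091], [0.5449, -0.1515], [0.6494, -0.1594], [0.6371, -0.3165]] [ 0.59096553 -0.23413078] [np.float64(0.1049), np.float64(0.158), np.float64(0.1047), np.float64(0.1576)]
pins [[0.3642, -0.3035], [0.3351, -0.2614]]
tube2 [0.4273 0.0925 0.1098] 0.0013829646178389113
tube1 [ 0.3489 -0.2834  0.1155] 0.0008836539862560731
dish ((0.6357995867729187, 0.00544280419126153), 0.09021346271038055)
T (373, 292) [366 285  16  15 187] [373.7 292. ] 100.0
T (217, 307) [206 297  23  21 301] [216.2 306.8] 57.0
S (249, 230) [239 215  18  14 186] [247.7 221.2] 139.0
S (398, 179) [ 376  157   44   37 1186] [397.2 171.2] 130.0
```

View pics/c.png

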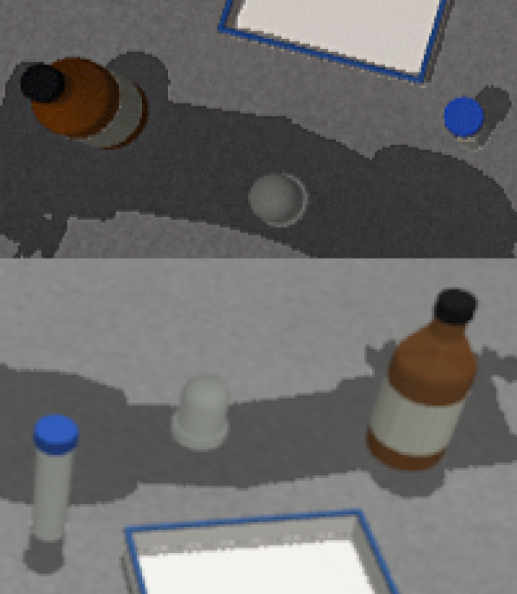

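Run:
```python
from m import *
T=grab_frame("top");S=grab_frame("scene")
c=-np.array(S["R"]).T@S["t"]
for n,sp,tp in (("capR",(250,246.3),(373.7,292.1)),("capL",(397.4,193.9),(217.2,307.4))):
    b=onz(S,*sp,0);d=b[:2]-c[:2];d/=np.linalg.norm(d)
    print(n,"scene",(b[:2]+.025*d).round(4),"top@.035",onz(T,*tp,.035)[:2].round(4))
print("bottle",onz(T,126,263,.165)[:2],"flask",onz(T,385+480/3.5,175+451/3.5,.14)[:2],onz(T,385+395/3.5,175+470/3.5,0)[:2])
# dish in scene: rim fit
W=[onz(S,u,v,.035)[:2].round(4).tolist() for u,v in ((282,305),(380,302),(331,263))];print("dish L,R,back",W)
```

```text
capR scene [ 0.4111 -0.1072] top@.035 [ 0.4134 -0.1045]
capL scene [0.3509 0.2702] top@.035 [0.3475 0.2621]
bottle [0.41631728 0.43549784] flask [ 0.40022407 -0.41057295] [ 0.40031564 -0.41122388]
dish L,R,back [[0.6206, -0.0838], [0.6643, 0.091], [0.5525, 0.0325]]
```

Emit:
arm_command(commands=[[[7, -20, 0], 0.024, -1], [[7, -20, 0], 0.024, -1], [[7, -20, 0], 0.024, -1], [[7, -20, 0], 0.024, -1], [[7, -20, 0], 0.024, -1], [[7, -20, 0], 0.024, -1], [[7, -20, 0], 0.024, -1], [[7, -20, 0], 0.024, -1], [[7, -20, 0], 0.024, -1], [[7, -20, 0], 0.024, -1], [[8, -20, 0], 0.024, -1], [[8, -20, 0], 0.024, -1], [[8, -20, 0], 0.024, -1], [[8, -20, 0], 0.024, -1], [[8, -20, 0], 0.024, -1], [[7, -14, 0], 0.024, -1], [[0, 0, 0], 0, -1], [[0, 0, 0], 0, -1], [[0, 0, 0], 0, -1]], newtons=30)

```text
clock: 2.3
position: [0.349, 0.267, 0.2313]
tool_rot: [3.141, 0.0, -3.138]
force: [-0.8, 0.0, 0.2]
grip_width: 0.0854
finger_force: 0.0
```

Run:
```python
from m import *
o=bot.observe();print(o["clock"],o["position"],o["tool_rot"],o["qpos"].round(2),o["grip_width"])
f=grab_frame("wrist");save(f,"w1");print(foc(f),f["cx"],f["cy"],-np.array(f["R"]).T@f["t"],np.array(f["R"]).round(2).tolist())
print(proj(f,[.349,.266,.06],True),proj(f,[.349,.266,0],True))
```

```text
2.3 [0.34898991 0.26701781 0.23133901] [ 3.14125580e+00  1.39240777e-05 -3.13799041e+00] [-0.76  0.23 -0.04  2.06  0.01  0.85  0.77] 0.08539265660937893
371.64829954431775 321.4883549970072 238.3700319200282 [0.26794506 0.26689099 0.37491683] [[-0.0, 1.0, 0.0], [0.95, 0.0, 0.31], [0.31, 0.0, -0.95]]
[320.16634412 213.6641471 ] [320.36131891 199.17044275]
```

View pics/w1.png

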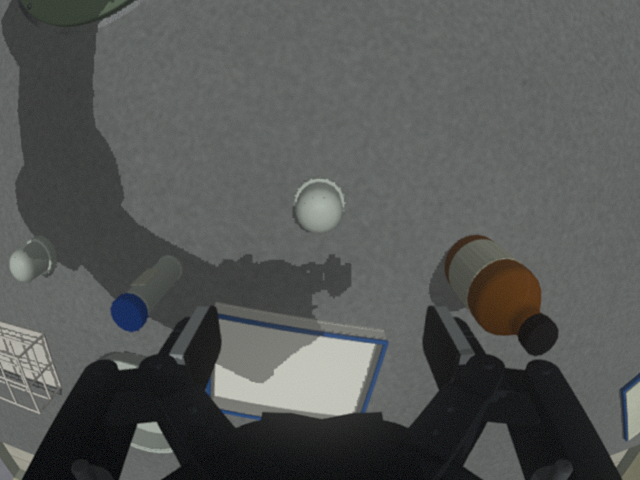

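The wrist view shows the cap dome at (319,207), within 2 mm of the expected place, so I'll descend and grasp.

Emit:
arm_command(commands=[[[-1, -1, -25], 0, -1], [[0, 0, -25], 0, -1], [[0, 0, -25], 0, -1], [[0, 0, -25], 0, -1], [[0, 0, -25], 0, -1], [[0, 0, -25], 0, -1], [[0, 0, -25], 0, -1], [[0, 0, -20], 0, -1], [[0, 0, -12], 0, -1], [[0, 0, -9], 0, -1], [[0, 0, 0], 0, -1], [[0, 0, 0], 0, -1], [[0, 0, 0], 0, 0.3], [[0, 0, 0], 0, 0.3], [[0, 0, 0], 0, 0.3], [[0, 0, 0], 0, 0.3], [[0, 0, 0], 0, 0.3], [[0, 0, 0], 0, 0.3]])

```text
clock: 4.15
position: [0.3485, 0.2654, 0.0159]
tool_rot: [3.141, 0.001, -3.139]
force: [-1.7, -1.3, 12.1]
grip_width: 0.043
finger_force: 28.7
```

Emit:
arm_command(commands=[[[0, 0, 5], 0, 0.3], [[0, 0, 10], 0, 0.3], [[0, 0, 20], 0, 0.3], [[0, 0, 25], 0, 0.3], [[0, 0, 25], 0, 0.3], [[0, 0, 20], 0, 0.3], [[10, -8, 15], 0, 0.3], [[25, -20, 0], 0, 0.3], [[30, -25, 0], 0, 0.3], [[35, -30, 0], 0, 0.3], [[40, -30, 0], 0, 0.3], [[40, -33, 0], 0, 0.3], [[40, -33, 0], 0, 0.3], [[35, -28, 0], 0, 0.3], [[30, -25, 0], 0, 0.3], [[20, -16, 0], 0, 0.3], [[12, -10, 0], 0, 0.3], [[3, -2, 0], 0, 0.3], [[0, 0, 0], 0, 0.3], [[0, 0, 0], 0, 0.3]])

```text
clock: 6.15
position: [0.6648, 0.0085, 0.1356]
tool_rot: [3.141, -0.0, -3.138]
force: [-0.2, -0.4, -0.3]
grip_width: 0.043
finger_force: 30.8
```

Run:
```python
from m import *
o=bot.observe();print(o["clock"],o["position"],o["tool_rot"],o["qpos"].round(2),o["grip_width"])
f=grab_frame("wrist")
g=grab_frame("scene")
# dish check in scene and cap tilt
a=cv2.resize(g["image"][170:370,230:430,::-1],(600,600),interpolation=3);cv2.imwrite("pics/s2.png",a)
p=proj(g,[.637,.005,.035]);print(p)
```

```text
6.15 [0.66478279 0.00852902 0.13560923] [ 3.14116800e+00 -3.36171242e-04 -3.13757180e+00] [-0.1   0.69 -0.01  1.57  0.01  0.89  1.47] 0.04304434300318578
[330.96253286 300.90821105]
```

View pics/s2.png

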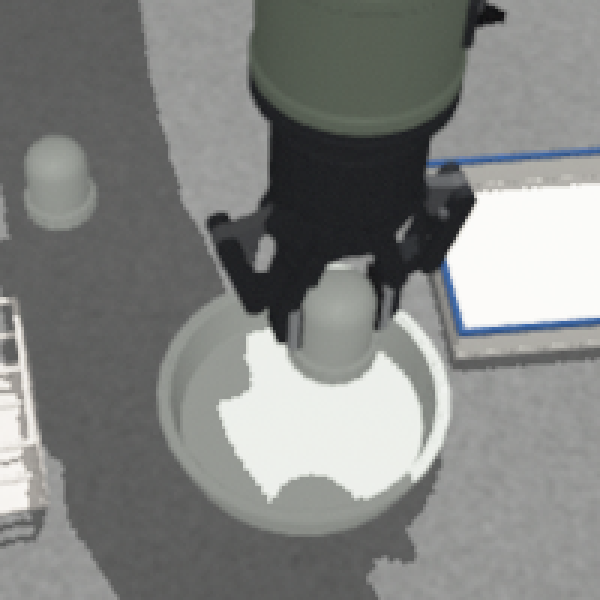

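The cap hangs upright above the dish, at about (335,325) in the crop. Next I'll lower it.

Emit:
arm_command(commands=[[[4, -3, -15], 0, 0.3], [[0, 0, -25], 0, 0.3], [[0, 0, -25], 0, 0.3], [[0, 0, -22], 0, 0.3], [[0, 0, -12], 0, 0.3], [[0, 0, -7], 0, 0.3], [[0, 0, -4], 0, 0.3], [[0, 0, -2], 0, 0.3], [[0, 0, -2], 0, 0.3], [[0, 0, 0], 0, 0.3], [[0, 0, 0], 0, 0.3]])

```text
clock: 7.35
position: [0.6697, 0.0046, 0.0217]
tool_rot: [3.142, 0.001, -3.138]
force: [-0.4, -0.1, -0.5]
grip_width: 0.0432
finger_force: 30.8
```

Emit:
arm_command(commands=[[[0, 0, -1], 0, 0.3], [[0, 0, -1], 0, 0.3], [[0, 0, 0], 0, 0.3]])

```text
clock: 7.65
position: [0.6697, 0.0046, 0.02]
tool_rot: [3.142, 0.001, -3.139]
force: [-3.3, 0.4, 9.9]
grip_width: 0.0432
finger_force: 31.7
```

Emit:
arm_command(commands=[[[0, 0, 0], 0, -0.6], [[0, 0, 0], 0, -0.6], [[0, 0, 0], 0, -0.6], [[0, 0, 20], 0, -0.6], [[0, 0, 35], 0, -1], [[0, 0, 40], 0, -1], [[0, 0, 45], 0, -1], [[-20, 8, 25], 0, -1], [[-35, 12, 15], 0, -1], [[-40, 15, 0], 0, -1], [[-40, 15, 0], 0, -1], [[-40, 15, 0], 0, -1], [[-35, 12, 0], 0, -1], [[-20, 8, 0], 0, -1], [[-13, 3, 0], 0, -1], [[0, 0, 0], 0, -1], [[0, 0, 0], 0, -1]])

```text
clock: 9.35
position: [0.4274, 0.0924, 0.1995]
tool_rot: [3.142, 0.001, -3.139]
force: [-0.4, -0.1, 0.4]
grip_width: 0.0856
finger_force: 0.0
```

Run:
```python
from m import *
o=bot.observe();print(o["clock"],o["position"],o["tool_rot"],o["qpos"].round(2),o["grip_width"])
f=grab_frame("wrist");g=grab_frame("scene")
cv2.imwrite("pics/w2.png",np.hstack([cv2.resize(f["image"][:,:,::-1],(480,360)),cv2.resize(g["image"][170:370,250:420,::-1],(306,360))]))
hsv=cv2.cvtColor(f["image"],cv2.COLOR_RGB2HSV)
b=(hsv[...,0]>100)&(hsv[...,0]<130)&(hsv[...,1]>120)&(hsv[...,2]>50)
for s,c,_ in blobs(b,200): print(s,c.round(1),onz(f,*c,.11,True).round(4))
```

```text
9.35 [0.42736295 0.09237612 0.19948464] [ 3.14150150e+00  8.17642592e-04 -3.13873446e+00] [-0.31  0.27 -0.05  2.1   0.02  0.77  1.21] 0.08564317323725765
[ 295  216   54   55 2217] [321.6 243.4] [0.4267 0.0926 0.11  ]
[ 344  258  208  136 1697] [431.5 314.5] [0.4826 0.1743 0.11  ]
```

View pics/w2.png

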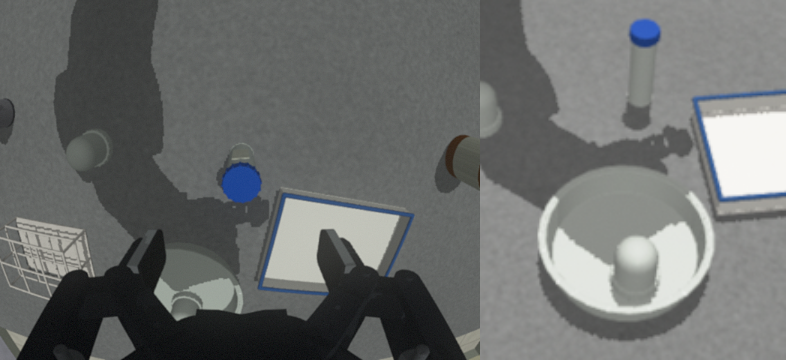

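The cap stands upright in the dish, and the tube's blue cap is centred under the gripper. I'll descend and grip the tube by its cap.

Emit:
arm_command(commands=[[[0, 0, -20], 0, -1], [[0, 0, -25], 0, -1], [[0, 0, -25], 0, -1], [[0, 0, -20], 0, -1], [[0, 0, -15], 0, -1], [[0, 0, -10], 0, -1], [[0, 0, 0], 0, -1], [[0, 0, 0], 0, 0.5], [[0, 0, 0], 0, 0.5], [[0, 0, 0], 0, 0.5], [[0, 0, 0], 0, 0.5], [[0, 0, 0], 0, 0.5], [[0, 0, 0], 0, 0.5]])

```text
clock: 10.75
position: [0.4269, 0.0927, 0.0849]
tool_rot: [3.141, 0.001, -3.139]
force: [-0.5, 0.0, 7.5]
grip_width: 0.033
finger_force: 29.0
```

Emit:
arm_command(commands=[[[0, 0, 5], 0, 0.5], [[0, 0, 15], 0, 0.5], [[0, 0, 25], 0, 0.5], [[0, 0, 30], 0, 0.5], [[0, 0, 30], 0, 0.5], [[5, -7, 20], 0, 0.5], [[12, -17, 5], 0, 0.5], [[18, -25, 0], 0, 0.5], [[20, -29, 0], 0, 0.5], [[22, -32, 0], 0, 0.5], [[22, -32, 0], 0, 0.5], [[22, -32, 0], 0, 0.5], [[22, -32, 0], 0, 0.5], [[20, -28, 0], 0, 0.5], [[15, -22, 0], 0, 0.5], [[10, -14, 0], 0, 0.5], [[4, -7, 0], 0, 0.5], [[0, 0, 0], 0, 0.5], [[0, 0, 0], 0, 0.5]])

```text
clock: 12.65
position: [0.6181, -0.1835, 0.2144]
tool_rot: [3.141, -0.0, -3.138]
force: [-0.5, 0.3, -0.2]
grip_width: 0.0333
finger_force: 29.9
```

Run:
```python
from m import *
o=bot.observe();print(o["clock"],o["position"],o["tool_rot"],o["qpos"].round(2),o["grip_width"])
f=grab_frame("wrist");g=grab_frame("scene");t=grab_frame("top")
cv2.imwrite("pics/s3.png",np.hstack([cv2.resize(g["image"][220:360,120:280,::-1],(480,420),interpolation=3),cv2.resize(f["image"][200:480,200:480,::-1],(300,420))]))
print(proj(f,[.6192,-.1845,.072],True))
```

```text
12.65 [ 0.61806293 -0.18350365  0.21439692] [ 3.14108413e+00 -2.42163447e-04 -3.13783142e+00] [ 0.16  0.57  0.05  1.56 -0.03  1.01  1.8 ] 0.03333409695556595
[320.02392634 224.08348005]
```

View pics/s3.png

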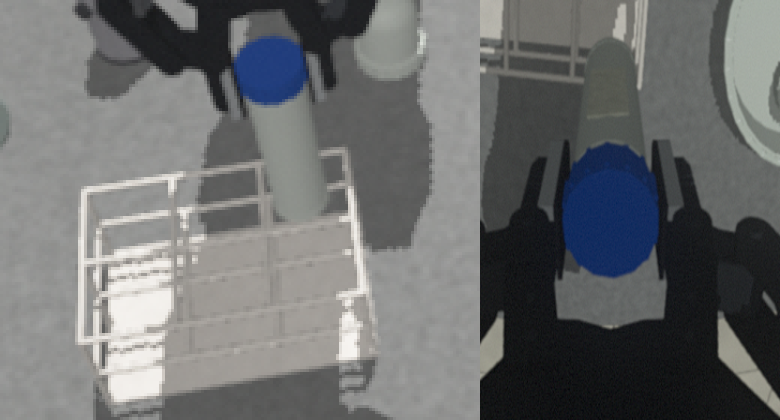

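The tube is held upright above the rack. I'll lower it into the +x/+y bay.

Emit:
arm_command(commands=[[[1, -1, -15], 0, 0.5], [[0, 0, -20], 0, 0.5], [[0, 0, -20], 0, 0.5], [[0, 0, -18], 0, 0.5], [[0, 0, -15], 0, 0.5], [[0, 0, -12], 0, 0.5], [[0, 0, -10], 0, 0.5], [[0, 0, -7], 0, 0.5], [[0, 0, -4], 0, 0.5], [[0, 0, -2], 0, 0.5], [[0, 0, 0], 0, 0.5], [[0, 0, 0], 0, 0.5]])

```text
clock: 14.0
position: [0.6197, -0.1855, 0.0917]
tool_rot: [-3.141, 0.001, -3.138]
force: [0.7, 0.4, -0.5]
grip_width: 0.0325
finger_force: 29.9
```

Emit:
arm_command(commands=[[[0, 0, -1], 0, 0.5], [[0, 0, -1], 0, 0.5], [[0, 0, -1], 0, 0.5], [[0, 0, -1], 0, 0.5], [[0, 0, 0], 0, 0.5]])

```text
clock: 14.5
position: [0.62, -0.1855, 0.088]
tool_rot: [-3.141, 0.001, -3.139]
force: [-1.4, 1.1, 8.6]
grip_width: 0.0328
finger_force: 30.5
```

Emit:
arm_command(commands=[[[0, 0, 0], 0, -0.4], [[0, 0, 0], 0, -0.4], [[0, 0, 0], 0, -0.4], [[0, 0, 20], 0, -0.4], [[0, 0, 35], 0, -1], [[0, 0, 35], 0, -1], [[0, 0, 20], 0, -1], [[-20, 8, 0], 0, -1], [[-35, 13, 0], 0, -1], [[-40, 15, 0], 0, -1], [[-40, 15, 0], 0, -1], [[-38, 15, 0], 0, -1], [[-25, 10, 0], 0, -1], [[-10, 3.5, 0], 0, -1], [[0, 0, 0], 0, -1], [[0, 0, 0], 0, -1]])

```text
clock: 16.1
position: [0.4125, -0.1062, 0.1975]
tool_rot: [-3.141, 0.001, -3.138]
force: [0.1, -0.4, -0.2]
grip_width: 0.0854
finger_force: 0.0
```

Run:
```python
from m import *
o=bot.observe();print(o["clock"],o["position"],o["tool_rot"],o["qpos"].round(2),o["grip_width"])
f=grab_frame("wrist")
print(proj(f,[.412,-.106,.04],True),foc(f)/ (f["cx"]*0+.3))
cv2.imwrite("pics/w3.png",cv2.resize(f["image"][:,:,::-1],None,fx=1,fy=1))
c=cv2.HoughCircles(cv2.GaussianBlur(cv2.cvtColor(f["image"],cv2.COLOR_RGB2GRAY),(5,5),0)[100:330,220:420],cv2.HOUGH_GRADIENT,1,30,param1=80,param2=20,minRadius=20,maxRadius=45)
print(c+[220,100,0] if c is not None else None)
```

```text
16.1 [ 0.41249415 -0.10619361  0.19748974] [-3.14140283e+00  9.45446479e-04 -3.13845946e+00] [ 0.08  0.26  0.03  2.14 -0.01  0.75  1.7 ] 0.08541683219669037
[321.61870947 216.99200261] 1238.8276651477258
[[[324.5        215.5         27.10000038]]]
```

View pics/w3.png

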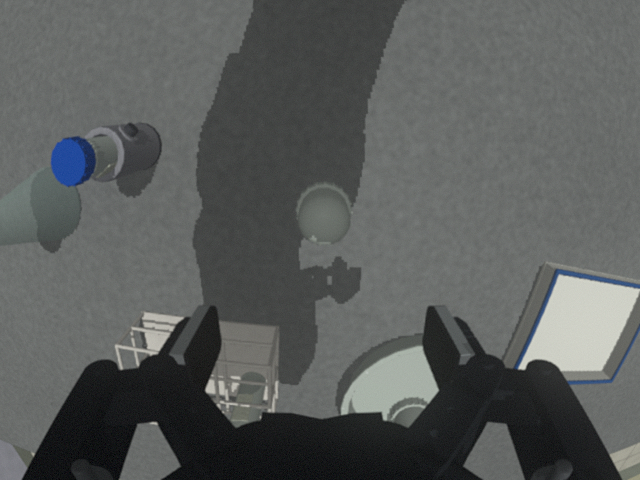

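The second cap's dome is at (324,215), which calls for a shift of about 2 mm. I'll descend and grasp.

Emit:
arm_command(commands=[[[-1, 2, -25], 0, -1], [[0, 0, -25], 0, -1], [[0, 0, -25], 0, -1], [[0, 0, -25], 0, -1], [[0, 0, -25], 0, -1], [[0, 0, -25], 0, -1], [[0, 0, -16], 0, -1], [[0, 0, -10], 0, -1], [[0, 0, -5], 0, -1], [[0, 0, 0], 0, -1], [[0, 0, 0], 0, 0.3], [[0, 0, 0], 0, 0.3], [[0, 0, 0], 0, 0.3], [[0, 0, 0], 0, 0.3], [[0, 0, 0], 0, 0.3], [[0, 0, 0], 0, 0.3]])

```text
clock: 17.75
position: [0.4108, -0.104, 0.0169]
tool_rot: [-3.141, 0.001, -3.138]
force: [-0.9, 0.7, 10.2]
grip_width: 0.0433
finger_force: 29.1
```

Emit:
arm_command(commands=[[[0, 0, 5], 0, 0.3], [[0, 0, 10], 0, 0.3], [[0, 0, 20], 0, 0.3], [[0, 0, 30], 0, 0.3], [[0, 0, 30], 0, 0.3], [[0, 0, 20], 0, 0.3], [[8, 4, 5], 0, 0.3], [[18, 10, 0], 0, 0.3], [[26, 15, 0], 0, 0.3], [[30, 17, 0], 0, 0.3], [[30, 17, 0], 0, 0.3], [[30, 17, 0], 0, 0.3], [[25, 14, 0], 0, 0.3], [[18, 10, 0], 0, 0.3], [[9, 5, 0], 0, 0.3], [[0, 0, 0], 0, 0.3], [[0, 0, 0], 0, 0.3], [[0, 0, -20], 0, 0.3], [[0, 0, -10], 0, 0.3]])

```text
clock: 19.65
position: [0.6033, 0.0043, 0.1054]
tool_rot: [-3.141, -0.001, -3.139]
force: [0.8, -0.4, -0.6]
grip_width: 0.0427
finger_force: 31.0
```

Emit:
arm_command(commands=[[[1, 0, -20], 0, 0.3], [[0, 0, -20], 0, 0.3], [[0, 0, -16], 0, 0.3], [[0, 0, -12], 0, 0.3], [[0, 0, -7], 0, 0.3], [[0, 0, -4], 0, 0.3], [[0, 0, -2], 0, 0.3], [[0, 0, 0], 0, 0.3], [[0, 0, 0], 0, 0.3]])

```text
clock: 20.55
position: [0.6057, 0.0051, 0.0258]
tool_rot: [3.142, 0.001, -3.138]
force: [-0.1, -0.2, -0.6]
grip_width: 0.0428
finger_force: 31.0
```

Emit:
arm_command(commands=[[[0, 0, -2], 0, 0.3], [[0, 0, -1], 0, 0.3], [[0, 0, -1], 0, 0.3], [[0, 0, -1], 0, 0.3], [[0, 0, 0], 0, 0.3]])

```text
clock: 21.05
position: [0.6055, 0.0051, 0.021]
tool_rot: [3.142, 0.0, -3.139]
force: [-5.2, -0.8, 14.9]
grip_width: 0.043
finger_force: 32.6
```

Emit:
arm_command(commands=[[[0, 0, 0], 0, -0.5], [[0, 0, 0], 0, -0.5], [[0, 0, 0], 0, -0.5], [[0, 0, 20], 0, -0.5], [[0, 0, 35], 0, -1], [[0, 0, 45], 0, -1], [[0, 0, 45], 0, -1], [[0, 0, 35], 0, -1], [[-18, -20, 5], 0, -1], [[-27, -31, 0], 0, -1], [[-33, -37, 0], 0, -1], [[-33, -37, 0], 0, -1], [[-33, -37, 0], 0, -1], [[-33, -37, 0], 0, -1], [[-33, -37, 0], 0, -1], [[-27, -30, 0], 0, -1], [[-15, -17, 0], 0, -1], [[-5, -5, 0], 0, -1], [[0, 0, 0], 0, -1], [[0, 0, 0], 0, -1]])

```text
clock: 23.05
position: [0.3493, -0.2822, 0.2053]
tool_rot: [3.141, 0.0, -3.137]
force: [0.2, 0.1, 0.1]
grip_width: 0.0858
finger_force: 0.0
```

Run:
```python
from m import *
o=bot.observe();print(o["clock"],o["position"],o["tool_rot"],o["qpos"].round(2),o["grip_width"])
f=grab_frame("wrist");g=grab_frame("scene")
cv2.imwrite("pics/w4.png",np.hstack([cv2.resize(f["image"][:,:,::-1],(480,360)),cv2.resize(g["image"][170:370,120:400,::-1],(308,220)).repeat(1,0) if 0 else cv2.resize(g["image"][230:350,130:390,::-1],(319,360),interpolation=3)]))
hsv=cv2.cvtColor(f["image"],cv2.COLOR_RGB2HSV)
b=(hsv[...,0]>100)&(hsv[...,0]<130)&(hsv[...,1]>120)&(hsv[...,2]>50)
for s,c,_ in blobs(b,200): print(s,c.round(1),onz(f,*c,.116,True).round(4))
```

```text
23.05 [ 0.3492525  -0.28215243  0.20525741] [ 3.14135329e+00  2.36624693e-04 -3.13736555e+00] [ 0.44  0.28  0.13  2.08 -0.05  0.79  2.18] 0.0857880383106296
[ 292  217   54   54 2198] [318.9 243.3] [ 0.3485 -0.2837  0.116 ]
[592 307  48  90 253] [615.2 368.2] [0.4888 0.0297 0.116 ]
```

View pics/w4.png

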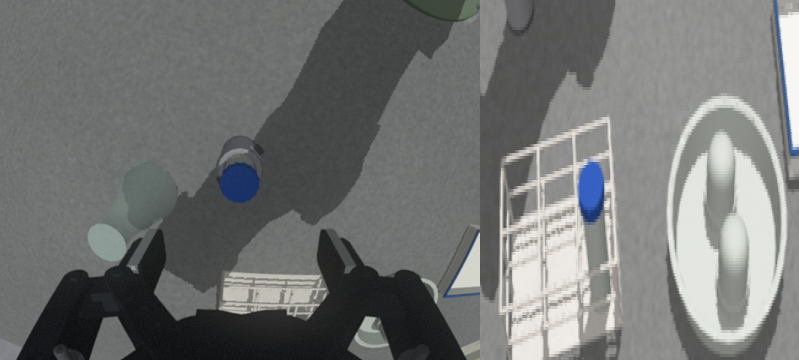

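Both caps and tube2 are placed correctly. The tube1 cap is at (319,243) in the wrist frame, about 1.5 mm off, so I'll grip it.

Emit:
arm_command(commands=[[[-1, -1.5, -20], 0, -1], [[0, 0, -25], 0, -1], [[0, 0, -25], 0, -1], [[0, 0, -20], 0, -1], [[0, 0, -15], 0, -1], [[0, 0, -9], 0, -1], [[0, 0, 0], 0, -1], [[0, 0, 0], 0, 0.5], [[0, 0, 0], 0, 0.5], [[0, 0, 0], 0, 0.5], [[0, 0, 0], 0, 0.5], [[0, 0, 0], 0, 0.5], [[0, 0, 0], 0, 0.5]])

```text
clock: 24.45
position: [0.3479, -0.2846, 0.0918]
tool_rot: [-3.141, 0.001, -3.138]
force: [-0.0, 0.7, 7.7]
grip_width: 0.0329
finger_force: 29.1
```

Emit:
arm_command(commands=[[[0, 0, 4], 0, 0.5], [[0, 0, 8], 0, 0.5], [[0, 0, 10], 0, 0.5], [[0, 0, 10], 0, 0.5], [[0, 0, 10], 0, 0.5], [[0, 0, 12], 0, 0.5], [[0, 0, 12], 0, 0.5], [[0, 0, 12], 0, 0.5], [[0, 0, 12], 0, 0.5], [[0, 0, 12], 0, 0.5], [[0, 0, 12], 0, 0.5], [[0, 0, 8], 0, 0.5], [[0, 0, 3], 0, 0.5], [[0, 0, 0], 0, 0.5], [[0, 0, 0], 0, 0.5]])

```text
clock: 25.95
position: [0.3473, -0.2843, 0.216]
tool_rot: [3.141, -0.0, -3.138]
force: [-1.2, -1.0, -1.4]
grip_width: 0.0327
finger_force: 29.9
```

Run:
```python
from m import *
o=bot.observe();print(o["clock"],o["position"],o["tool_rot"],o["qpos"].round(2),o["grip_width"])
f=grab_frame("wrist");g=grab_frame("scene")
cv2.imwrite("pics/w5.png",np.hstack([cv2.resize(f["image"][:,:,::-1],(480,360)),cv2.resize(g["image"][130:250,100:200,::-1],(300,360),interpolation=3)]))
```

```text
25.95 [ 0.3472802  -0.28430137  0.21598895] [ 3.14135563e+00 -4.39800962e-04 -3.13839577e+00] [ 0.44  0.27  0.13  2.07 -0.05  0.81  2.18] 0.032721724366512626
```

View pics/w5.png

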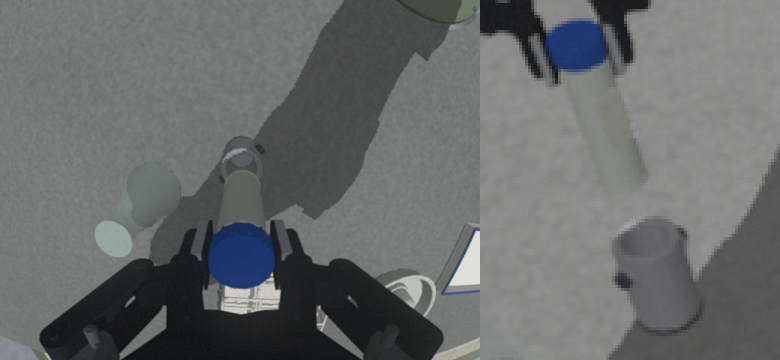

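Tube1 is clear of the bucket, which still stands in place. I'll carry the tube to the -x/-y bay.

Emit:
arm_command(commands=[[[6, 0, 0], 0, 0.5], [[14, 0, 0], 0, 0.5], [[22, 0, 0], 0, 0.5], [[28, 0, 0], 0, 0.5], [[30, 0, 0], 0, 0.5], [[30, 0, 0], 0, 0.5], [[28, 0, 0], 0, 0.5], [[24, 0, 0], 0, 0.5], [[18, 0, 0], 0, 0.5], [[9, 0, 0], 0, 0.5], [[3, 0, 0], 0, 0.5], [[0, 0, 0], 0, 0.5], [[0, 0, 0], 0, 0.5], [[0, 0, -10], 0, 0.5], [[0, 0, -10], 0, 0.5], [[0, 0, 0], 0, 0.5]])

```text
clock: 27.65
position: [0.5584, -0.2841, 0.1945]
tool_rot: [3.141, -0.002, -3.139]
force: [-0.7, 0.3, -1.0]
grip_width: 0.0328
finger_force: 29.9
```

Emit:
arm_command(commands=[[[1, 0, -12], 0, 0.5], [[0, 0, -20], 0, 0.5], [[0, 0, -20], 0, 0.5], [[0, 0, -18], 0, 0.5], [[0, 0, -14], 0, 0.5], [[0, 0, -10], 0, 0.5], [[0, 0, -5], 0, 0.5], [[0, 0, -2], 0, 0.5], [[0, 0, 0], 0, 0.5], [[0, 0, 0], 0, 0.5]])

```text
clock: 28.65
position: [0.5608, -0.2845, 0.0959]
tool_rot: [-3.141, 0.001, -3.138]
force: [-0.1, -0.9, -0.5]
grip_width: 0.0331
finger_force: 29.9
```

Emit:
arm_command(commands=[[[0, 0, -3], 0, 0.5], [[0, 0, -2], 0, 0.5], [[0, 0, -1], 0, 0.5], [[0, 0, -1], 0, 0.5], [[0, 0, -0.5], 0, 0.5], [[0, 0, 0], 0, 0.5]])

```text
clock: 29.25
position: [0.5613, -0.2846, 0.0889]
tool_rot: [-3.141, 0.002, -3.138]
force: [-1.6, 1.7, 14.3]
grip_width: 0.033
finger_force: 31.0
```

Emit:
arm_command(commands=[[[0, 0, 0], 0, -0.4], [[0, 0, 0], 0, -0.4], [[0, 0, 0], 0, -0.4], [[0, 0, 20], 0, -0.4], [[0, 0, 35], 0, -1], [[0, 0, 35], 0, -1], [[0, 0, 21], -0.04, -1], [[-15, 0, 0], -0.08, -1], [[-25, 0, 0], -0.1, -1], [[-28, 0, 0], -0.1, -1], [[-30, 0, 0], -0.1, -1], [[-30, 0, 0], -0.1, -1], [[-30, 0, 0], -0.1, -1], [[-28, 0, 0], -0.1, -1], [[-18, 1, 0], -0.1, -1], [[-7, 1, 0], -0.1, -1], [[0, 0, 0], -0.05, -1], [[0, 0, 0], 0, -1], [[0, 0, 0], 0, -1]])

```text
clock: 31.15
position: [0.3496, -0.2824, 0.1988]
tool_rot: [-3.142, 0.0, 2.177]
force: [0.2, -1.2, -0.7]
grip_width: 0.0858
finger_force: 0.0
```

Run:
```python
from m import *
o=bot.observe();print(o["clock"],o["position"],o["tool_rot"],o["qpos"].round(2),o["grip_width"])
f=grab_frame("wrist");g=grab_frame("scene")
print(proj(f,[.349,-.283,.075],True),proj(f,[.349,-.283,0],True))
a=f["image"][110:350,170:470,::-1]
cv2.imwrite("pics/w6.png",np.hstack([cv2.resize(a,(450,360),interpolation=3),cv2.resize(g["image"][250:370,130:250,::-1],(330,360),interpolation=3)]))
```

```text
31.15 [ 0.34959402 -0.28237607  0.19880036] [-3.14156199e+00  5.91137098e-05  2.17678661e+00] [ 0.24  0.31  0.38  2.09 -0.16  0.77  1.32] 0.08580011542113634
[321.01011472 229.41758688] [321.0755897  206.42523252]
```

View pics/w6.png

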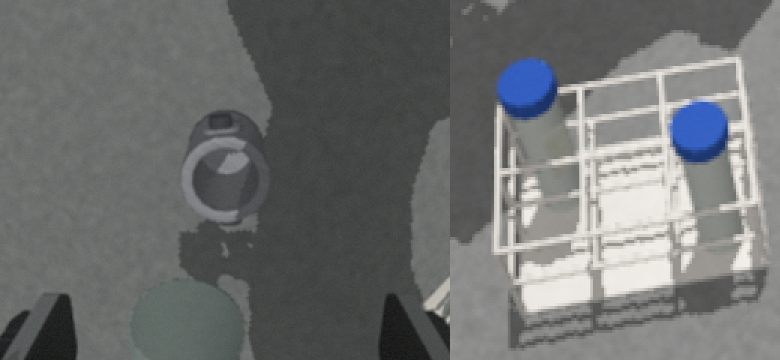

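Both tubes stand in separate bays. The bucket mouth is centred at (321,230), with the pins turned about 0.15 rad from my estimate. I'll turn by that and grip.

Emit:
arm_command(commands=[[[0, 0, -20], 0.05, -1], [[0, 0, -25], 0.05, -1], [[0, 0, -25], 0.05, -1], [[0, 0, -25], 0, -1], [[0, 0, -25], 0, -1], [[0, 0, -20], 0, -1], [[0, 0, -13], 0, -1], [[0, 0, -9], 0, -1], [[0, 0, 0], 0, -1], [[0, 0, 0], 0, 0.3], [[0, 0, 0], 0, 0.3], [[0, 0, 0], 0, 0.3], [[0, 0, 0], 0, 0.3], [[0, 0, 0], 0, 0.3], [[0, 0, 0], 0, 0.3]], newtons=60)

```text
clock: 32.75
position: [0.3499, -0.2826, 0.0375]
tool_rot: [3.141, 0.001, 2.325]
force: [-1.5, 1.3, 10.1]
grip_width: 0.0443
finger_force: 59.5
```

Emit:
arm_command(commands=[[[0, 0, 4], 0, 0.3], [[0, 0, 10], 0, 0.3], [[0, 0, 20], 0, 0.3], [[0, 0, 25], 0, 0.3], [[0, 0, 25], 0, 0.3], [[0, 0, 18], 0, 0.3], [[4, 10, 8], 0, 0.3], [[8, 19, 0], 0, 0.3], [[11, 27, 0], 0, 0.3], [[13, 32, 0], 0, 0.3], [[14, 34, 0], 0, 0.3], [[14, 34, 0], 0, 0.3], [[14, 34, 0], 0, 0.3], [[14, 34, 0], 0, 0.3], [[14, 34, 0], 0, 0.3]])

```text
clock: 34.25
position: [0.4557, -0.0229, 0.1476]
tool_rot: [3.141, 0.0, 2.325]
force: [1.2, 0.4, -2.5]
grip_width: 0.0439
finger_force: 62.0
```

Emit:
arm_command(commands=[[[14, 34, 0], 0, 0.3], [[14, 34, 0], 0, 0.3], [[14, 34, 0], 0, 0.3], [[14, 34, 0], 0, 0.3], [[13, 32, 0], 0, 0.3], [[12, 28, 0], 0, 0.3], [[9, 22, 0], 0, 0.3], [[7, 17, 0], 0, 0.3], [[4, 10, 0], 0, 0.3], [[3, 6, 0], 0, 0.3], [[0, 0, 0], 0, 0.3], [[0, 0, 0], 0, 0.3]])

```text
clock: 35.45
position: [0.5593, 0.2256, 0.1469]
tool_rot: [-3.141, 0.0, 2.324]
force: [-0.0, 0.8, -3.9]
grip_width: 0.0446
finger_force: 62.0
```

Emit:
arm_command(commands=[[[2, 3, -12], 0, 0.3], [[0, 0, -20], 0, 0.3], [[0, 0, -20], 0, 0.3], [[0, 0, -18], 0, 0.3], [[0, 0, -14], 0, 0.3], [[0, 0, -9], 0, 0.3], [[0, 0, -5], 0, 0.3], [[0, 0, -2], 0, 0.3], [[0, 0, 0], 0, 0.3], [[0, 0, 0], 0, 0.3]])

```text
clock: 36.45
position: [0.5618, 0.2297, 0.0474]
tool_rot: [3.141, 0.0, 2.325]
force: [0.0, -1.0, -3.5]
grip_width: 0.044
finger_force: 62.0
```

Emit:
arm_command(commands=[[[0, 0, -2], 0, 0.3], [[0, 0, -2], 0, 0.3], [[0, 0, -1], 0, 0.3], [[0, 0, -1], 0, 0.3], [[0, 0, 0], 0, 0.3]])

```text
clock: 36.95
position: [0.5615, 0.2295, 0.0416]
tool_rot: [3.141, -0.0, 2.325]
force: [-6.0, -1.7, 14.3]
grip_width: 0.0443
finger_force: 63.7
```

Emit:
arm_command(commands=[[[0, 0, 0], 0, -0.8], [[0, 0, 0], 0, -0.8], [[0, 0, 0], 0, -0.8], [[0, 0, 0], 0, -0.8], [[0, 0, 15], 0, -0.8], [[0, 0, 30], 0, -1], [[0, 0, 40], 0, -1], [[0, 0, 45], 0, -1], [[0, 0, 45], 0, -1], [[-30, 0, 10], 0, -1], [[-45, 0, 0], 0, -1], [[-45, 0, 0], 0, -1], [[-30, 0, 0], 0, -1], [[0, 0, 0], 0, -1], [[0, 0, 0], 0, -1]])

```text
clock: 38.45
position: [0.4115, 0.2299, 0.227]
tool_rot: [3.14, -0.0, 2.325]
force: [0.3, 0.2, 0.6]
grip_width: 0.0857
finger_force: 0.0
```

Run:
```python
from m import *
o=bot.observe();print(o["clock"],o["position"],o["grip_width"])
g=grab_frame("scene");cv2.imwrite("pics/end.png",cv2.resize(g["image"][150:370,110:510,::-1],(800,440),interpolation=3))
```

```text
38.45 [0.41151281 0.2298756  0.22695853] 0.08566176336971273
```

View pics/end.png

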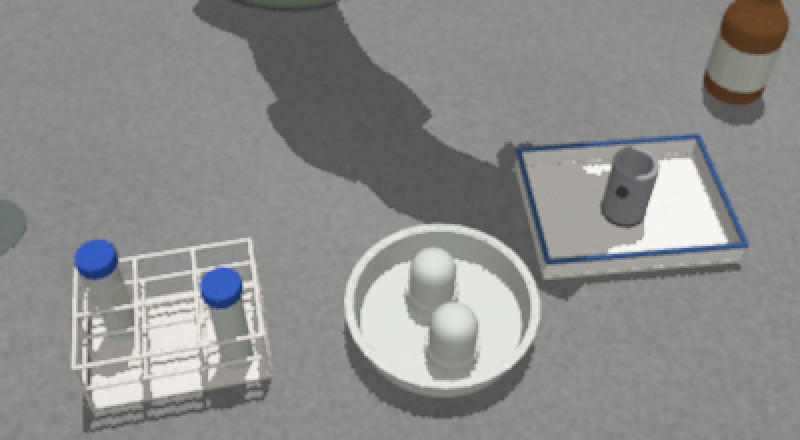

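All five pieces stand where they belong: the tubes in bays at (97,260) and (222,290), the caps in the dish at (433,285) and (453,340), and the bucket in the tray at (628,187).

```bash
python3 -c "
from h import *
print(ticket.job_done())"
```

```text
the job is handed in; nothing more can be done
None
```

The job is handed in: both tubes stand upright in separate rack bays, the bucket stands in the tray, and both caps stand rim down in the dish. It took about 38 s of the 134 s allowed; the hand-in returned no verdict, so this rests on my last camera check.

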